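Find the left-hand-threaded fuel-gas cap on a bench manifold and take it off

TASK

The gas supply is shut off and both outlets of the bench manifold are closed with look-alike brass wing caps; the fuel-gas outlet is the one with the left-hand thread. Find out by feel which one that is, unscrew its cap and set it down in the steel parts tray. Leave the other cap done up tight, over-tighten neither of them, and leave the other things on the bench where they are.

Things in the scene. Friction and masses are not known exactly. Their poses are not given: they have to be found in the camera images.
- cap_p_mid (a point): brass wing cap on outlet_p, 180 g, 68 mm high: round knurled skirt 44 mm across, 36 mm high; on its top a flat upright wing 70 mm long (x), 10 mm thick (y), 32 mm high, meant to be gripped. This point is the cap's centre, 34 mm above its lower rim, on the axis; z up, x along the wing. Wing middle 18 mm, wing top 34 mm above this point. There is 0.05 to 0.1 rad of play before the thread bites
- cap_q_mid (a point): a like wing cap on outlet_q, same sizes and axes. One of the two caps has a left-hand thread (loosens clockwise seen from above), the other a right-hand thread (loosens anticlockwise); nothing seen tells which. A cap cannot be pulled off before it is unscrewed; its coarse thread climbs 2.6 mm per rad and lets go after about 1.4 rad (1.6 is sure)
- outlet_p: brass outlet with upright threaded neck on top of the manifold; origin on the neck's axis at the manifold's top face, 50 mm above the bench, z up. A done-up cap's lower rim sits 16 mm above this origin, its wing's middle 68 mm above it
- outlet_q: the other outlet, alike; the two stand 190 mm apart
- thread_p (a joint): how far the thread of outlet_p has been turned from done up tight, rad: 0 = tight (end stop), as at the start; positive = turned anticlockwise seen from above, negative = clockwise. It can only leave 0 in its own loosening direction. Friction holds it: it takes about 0.2 N m to turn
- thread_q (a joint): the same for outlet_q
- washer_p (a joint): how far the cap on outlet_p is turned past tight against its soft sealing washer, rad; springs back, 3 N m per rad, so 0.1 at a firm 0.3 N m; beyond 0.2 (0.6 N m) the washer is crushed. Slightly negative (down to -0.07) while loosening
- washer_q (a joint): the same for outlet_q
- manifold: grey steel gas manifold box bolted to the bench, 100 x 340 x 50 mm (x, y, z), outlets in a row along its y; origin under its centre
- tray: open steel parts tray, 200 x 140 mm (x, y), 32 mm high, walls and floor 4 mm thick; origin under its centre. The half towards its own +x is empty, a brass hose tail stands near its -x end
- hose_tail: bystander: small brass hose tail standing in the tray, 22 mm across, 34 mm high, origin under its centre
- burner: bystander: laboratory burner, 84 mm foot, 145 mm high, origin under its centre
- bottle: bystander: glass bottle with blue cap, 68 mm across, 106 mm high, origin under its centre
- tip_box: bystander: green box of pipette tips, 85 x 120 x 85 mm, origin under its centre
- beaker: bystander: glass beaker, 72 mm across, 95 mm high, origin under its centre
- spanner: bystander: open spanner lying flat, 170 mm long, along its x
- tube_rack: bystander: blue rack of capped tubes, 60 x 160 mm, 91 mm high, origin under its centre
Things that resemble listed ones, but are neither listed nor needed, are in the scene too. Leave any purple or red look-alike of the part that bears cap_p_mid alone.

How it is judged:
By the outcome, as a careful person would: the job done as asked, in the order asked, and still so for the second after the job is handed in, with the robot touching nothing.
It also fails if it takes over 67 s, if anything falls off the work surface, if the arm or the gripper's body presses on something with over 40 N, if the wrist force passes 120 N, or if a joint passes its speed limit or range.

ROBOT

A 6-joint arm with a two-finger parallel gripper is mounted at the origin on the work surface. World frame = base frame: x ahead of the robot, y to its left, z up, the work surface at z = 0. Lengths are in m, angles in rad, forces in N, time in s.
With the tool pointing down it reaches from about 0.375 to 0.925 m from the base axis. Payload 5.7 kg.
Tool frame: the origin (TCP) lies midway between the tips of the shut fingers; the grasp point (between the pads) lies r.pinch_z behind it (r.pinch_z is the distance from the TCP to the grasp point, in m); z points along the fingers, x is the direction in which the jaws open and shut, and the axes are right-handed (so a half turn about z gives the same grasp; the last joint's range is limited). The gripper opens to 85 mm and grips with 20 to 120 N. Pads are 22 mm wide; open, the fingers measure 114 mm over their backs; the gripper's body (76 mm by 85 mm) begins 54 mm behind the grasp point. The pads swing forward as they close: fully open they stand 13 mm farther back than shut.
Start: joints at [-1.254, 0.359, 1.51, -0, 1.272, -0.115], TCP at [0.251, -0.545, 0.231] pointing down, gripper open.
Joint ranges: [-2.97, 2.97], [-1.01, 2.36], [0.21, 2.38], [-0.96, 4.11], [0.2, 2.71], [-2.98, 2.98]. Speed limits (rad/s): [2.39, 2.39, 3.14, 3.14, 3.14, 3.14].

INTERFACE

Orientations are given as a unit quaternion [w, x, y, z].
In Python, from cell import status, vision, ticket, r gives the robot as it stands.
- The arm moves only by the tool move_arm, never from a script. Its argument "commands" is a list of rows, each an object of numbers: "claw": the opening in per cent of the stroke, from 0 (shut) to 100 (fully open); "x", "y", "z": the shift along the tool's x, y, z in mm; "rx", "ry", "rz": the turn, a rotation vector about the tool's x, y, z in units of 8 degrees (1.0 is 8 degrees). In form: [{"claw": .., "x": .., "y": .., "z": .., "rx": .., "ry": .., "rz": ..}, ...]. A call has exactly 8 rows; each row is the pose to reach, as a shift and turn from the pose commanded when the call began, along the tool's axes at that moment; what a row does not reach only later rows make up. A row lasts 1/10 s, in which the tool goes at most 50 mm and 8.59 degrees, less where a joint would pass 70% of its speed; a pose out of reach is approached as far as the arm can. A call with a gripper value outside its range is refused whole. The fingers move at their own pace and stop on an object; "newtons" is the grip in N (left out, the last holds). Time passes only in rows, so rows that repeat a pose let the fingers close, or fill a call up. It gives the time, the measured TCP pose, the force and the opening at its end, in the units of the state.
- status.observe(): the state, without advancing time (a new reading comes with each control period).
- vision.read_camera(name): name is "side" or "top"; returns the picture (400x640x3 uint8, red, green, blue); there is no depth.
- vision.calibration(name): a dict with "fx", "fy", "cx", "cy" (pixels), "camera_from_world" (4x4, takes a point from world to camera coordinates). Camera axes: x right, y down, z forward; pixel columns grow to the right and rows downward; lengths in m; the calibration is good to about 2 mm. A picture is of the moment at which its call begins. calibration takes no time and is no camera call.
- ticket.finish_job(): hands the job in, once; it reports no verdict.
The state is a dict: "clock": time; "joint_pos": joint angles; "joint_vel": joint speeds; "joint_efforts": joint torques, N m; "ee_pos": TCP position; "eef_rot": TCP orientation; "force": force on the tool from outside, world axes, zero at the start; "wrist_torque": the same for the moment, N m; "opening": finger opening in m.
Only numpy, scipy, OpenCV 4.12 (cv2) and the standard library are available. Lean on these libraries where they do the work, as an engineer would, in place of code of your own. Each camera call takes 0.05 s, during which the arm holds its last target.

## Working session

There is one attempt and no reset: what is moved stays moved. The work goes in short steps, Python scripts to look and compute and a tool call to move; the robot and the scene stay as the last step left them, time stands still between calls to the robot, and variables do not carry over. Pictures are saved under pics/ and viewed, and the job is handed in when it is done.

Besides the shell and the picture viewer there is one more tool, called in YAML: its name, and indented under it one key for each argument. move_arm: Moves the arm, as the interface text tells. Its arguments: {"type":"object","properties":{"commands":{"type":"array"},"newtons":{"type":"number"}},"required":["commands"]}

```bash
mkdir -p pics; ls; python3 - <<'E'
from cell import status, vision, ticket, r
import cv2
print(status.observe()); print(r.pinch_z)
for n in("side","top"):
    print(vision.calibration(n))
    cv2.imwrite(f"pics/{n}0.png",vision.read_camera(n)[:,:,::-1])
E
```

```text
pics
{'clock': 0.0, 'joint_pos': array([-1.25411744e+00,  3.59519224e-01,  1.51144616e+00, -7.25305823e-06,
        1.27247740e+00, -1.15109166e-01]), 'joint_vel': array([ 0.00025488,  0.00116756, -0.00023063, -0.00045913,  0.00085938,
       -0.00145581]), 'joint_efforts': array([-8.95109224e-04, -5.27616262e+01, -2.78617752e+01, -1.01648686e-04,
        1.31865035e-02, -3.78809705e-05]), 'ee_pos': array([ 0.25086987, -0.54428779,  0.23043988]), 'eef_rot': array([-5.82303724e-04,  8.42168671e-01, -5.39213384e-01, -7.18807618e-04]), 'force': array([-0.55486663, -0.5487021 ,  1.08328288]), 'wrist_torque': array([-0.00274907, -0.03434832,  0.03583471]), 'opening': 0.08536804476359695}
0.0187
{'fx': 418.05675398810047, 'fy': 418.05675398810047, 'cx': 310.5157291966147, 'cy': 198.44709784273206, 'camera_from_world': array([[-0.9505647 , -0.310157  , -0.01514535,  0.53349598],
       [-0.16656511,  0.55043485, -0.81809384,  0.18139164],
       [ 0.26207406, -0.77512844, -0.57488528,  0.91259857],
       [ 0.        ,  0.        ,  0.        ,  1.        ]])}
{'fx': 505.23820507995316, 'fy': 505.23820507995316, 'cx': 313.743569023516, 'cy': 198.44688215079952, 'camera_from_world': array([[ 0.02913108, -0.99948645,  0.01335002, -0.04645349],
       [-0.99470902, -0.03030297, -0.09816154,  0.57392427],
       [ 0.09851568, -0.01041983, -0.99508095,  1.27540552],
       [ 0.        ,  0.        ,  0.        ,  1.        ]])}
```

View pics/top0.png

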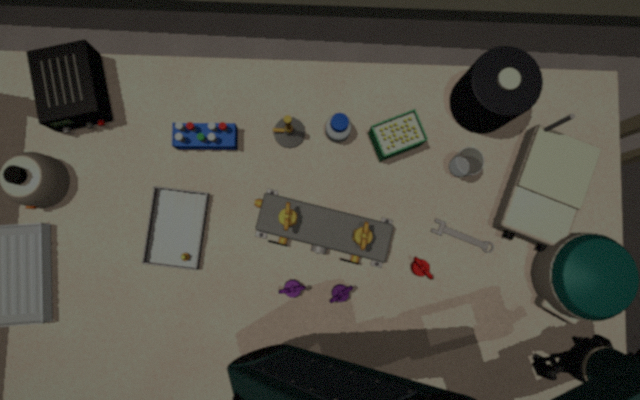

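View pics/side0.png

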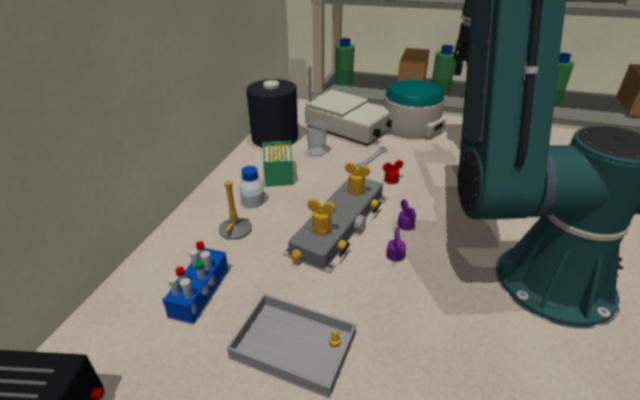

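```bash
python3 - <<'E'
import cv2
t=cv2.imread("pics/top0.png"); s=cv2.imread("pics/side0.png")
a=cv2.resize(t[180:310,240:440],None,fx=4,fy=4,interpolation=cv2.INTER_CUBIC)
cv2.imwrite("pics/tc.png",a)
b=cv2.resize(s[150:280,270:430],None,fx=4.5,fy=4.5,interpolation=cv2.INTER_CUBIC)
cv2.imwrite("pics/sc.png",b)
c=cv2.resize(t[175:280,130:225],None,fx=5,fy=5,interpolation=cv2.INTER_CUBIC)
cv2.imwrite("pics/trayc.png",c)
E
```

```text
(no output)
```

View pics/tc.png

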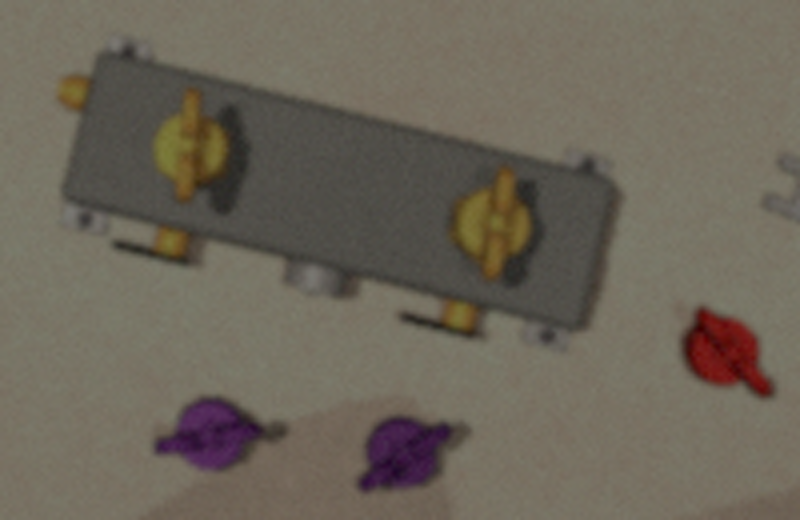

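View pics/sc.png

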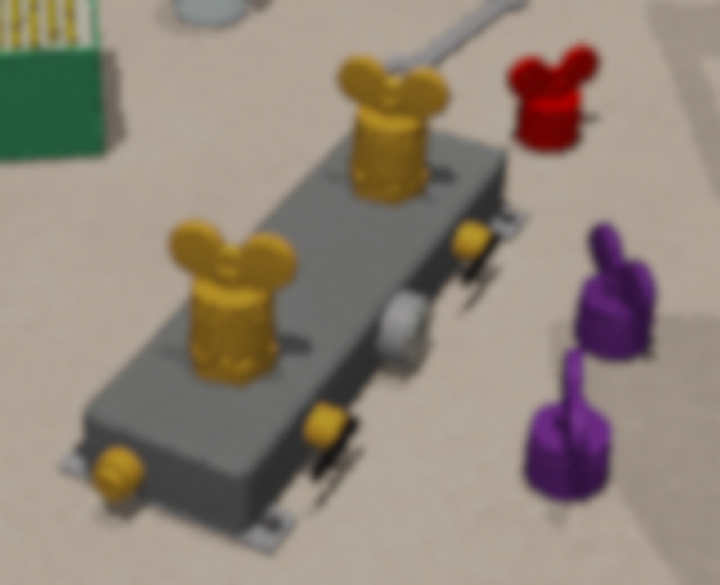

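View pics/trayc.png

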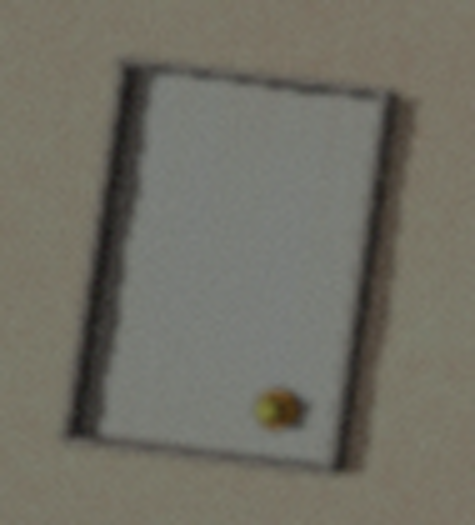

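```bash
cat > h.py <<'E'
import numpy as np, cv2, json
from scipy.optimize import minimize
from cell import status, vision, ticket, r
C={n:vision.calibration(n) for n in("side","top")}
def proj(n,P):
    c=C[n];P=np.atleast_2d(P);q=P@c["camera_from_world"][:3,:3].T+c["camera_from_world"][:3,3]
    return np.c_[c["fx"]*q[:,0]/q[:,2]+c["cx"],c["fy"]*q[:,1]/q[:,2]+c["cy"]]
def back(n,uv,z):
    c=C[n];T=c["camera_from_world"];R=T[:3,:3];o=-R.T@T[:3,3]
    d=R.T@np.array([(uv[0]-c["cx"])/c["fx"],(uv[1]-c["cy"])/c["fy"],1]);return o+d*(z-o[2])/d[2]
def parts(x,y,yaw,z0):
    a=np.linspace(0,2*np.pi,24,endpoint=False);c,s=np.cos(yaw),np.sin(yaw)
    sk=np.vstack([np.c_[.022*np.cos(a),.022*np.sin(a),0*a+h] for h in(0,.036)])
    out=[sk]
    for k in(-1,1):
        out.append(np.vstack([np.c_[k*.019+.016*np.cos(a),0*a+t,.052+.016*np.sin(a)] for t in(-.005,.005)]))
    out.append(np.array([[i,j,k] for i in(-.014,.014) for j in(-.005,.005) for k in(.036,.054)]))
    R=np.array([[c,-s,0],[s,c,0],[0,0,1]])
    return [p@R.T+[x,y,z0] for p in out]
def render(n,ps,roi):
    S=4;u0,v0,u1,v1=roi;m=np.zeros(((v1-v0)*S,(u1-u0)*S),np.uint8)
    for p in ps:
        q=(proj(n,p)-[u0,v0]+.5)*S-.5
        cv2.fillConvexPoly(m,cv2.convexHull(np.round(q*16).astype(np.int32)),255,shift=4)
    return cv2.resize(m,None,fx=1/S,fy=1/S,interpolation=cv2.INTER_AREA)/255.
def fit(imgs,x,y,yaw,z0=.066,views=("top","side")):
    W={}
    for n in views:
        u,v=proj(n,[x,y,z0+.034])[0].astype(int);d=40 if n=="side" else 32
        roi=(max(u-d,0),max(v-d,0),min(u+d,640),min(v+d,400))
        h=cv2.cvtColor(imgs[n],cv2.COLOR_RGB2HSV)[roi[1]:roi[3],roi[0]:roi[2]].astype(float)
        m=((h[...,0]>12)&(h[...,0]<34)&(h[...,1]>125)).astype(np.uint8)
        k,l,st,ce=cv2.connectedComponentsWithStats(m)
        b=1+np.argmax(st[1:,4]); W[n]=(roi,cv2.GaussianBlur((l==b).astype(float),(3,3),0.7))
    def cost(p):
        e=0
        for n in W:
            e+=np.mean((cv2.GaussianBlur(render(n,parts(*p[:3],z0),W[n][0]),(3,3),.7)-W[n][1])**2)
        return e
    best=None
    for dy in(-.15,0,.15):
        q=minimize(cost,[x,y,yaw+dy],method="Nelder-Mead",options=dict(initial_simplex=np.array([[x,y,yaw+dy]]*4)+np.vstack([[0,0,0],np.diag([.006,.006,.15])]),xatol=1e-4,fatol=1e-7))
        if best is None or q.fun<best.fun:best=q
    return best.x,best.fun
E
python3 - <<'E'
from h import *
I={n:cv2.imread(f"pics/{n}0.png")[:,:,::-1].copy() for n in C}
for px,e in(((288,217),((288,203),(286.2,229.5))),((364,236),((366.5,222),(363,249)))):
    a,b=back("top",e[0],.118),back("top",e[1],.118);m=(a+b)/2;yaw=np.arctan2(*(a-b)[1::-1])
    print(m,yaw)
    for v in(("top","side"),("top",),("side",)): print(v,fit(I,m[0],m[1],yaw,views=v))
for nm,uvs,z in(("tray rim",[(154.5,188),(209,193.5),(199.5,268.5),(144,262)],.032),):
    P=np.array([back("top",u,z) for u in uvs]);print(P,P.mean(0))
print("hose",back("top",(185.5,257),.02))
for nm,uv in(("burner",(289,132)),("bottle",(338,128)),("rack",(205,136))):print(nm,back("top",uv,0.05))
print("man",[back("top",u,.05) for u in((265,193),(392,226),(386,262.5),(257,229))])
E
```

```text
[0.52154827 0.0340838  0.118     ] -0.033393121301204434
('top', 'side') (array([ 0.5215581 ,  0.03518181, -0.06639541]), np.float64(0.01990142993170971))
('top',) (array([ 0.52166416,  0.03418365, -0.037805  ]), np.float64(0.002568847802794054))
('side',) (array([ 0.51932984,  0.04265568, -0.18212164]), np.float64(0.011170744567030311))
[ 0.48108616 -0.15280344  0.118     ] -0.10999910328701597
('top', 'side') (array([ 0.48106377, -0.15008807, -0.16104882]), np.float64(0.018330727869994373))
('top',) (array([ 0.48096164, -0.15095217, -0.1282652 ]), np.float64(0.0019422951080555811))
('side',) (array([ 0.47826753, -0.13620088, -0.46029806]), np.float64(0.008138889177238507))
[[0.589207   0.380332   0.032     ]
 [0.57928274 0.24009417 0.032     ]
 [0.38776533 0.25463074 0.032     ]
 [0.40005049 0.39548374 0.032     ]] [0.48907639 0.31763516 0.032     ]
hose [0.41534919 0.29435392 0.02      ]
burner [0.74250815 0.03945172 0.05      ]
bottle [ 0.75705594 -0.08624363  0.05      ]
rack [0.72514533 0.2540745  0.05      ]
man [array([0.58304622, 0.09494007, 0.05      ]), array([ 0.50894477, -0.2290546 ,  0.05      ]), array([ 0.41686747, -0.21523282,  0.05      ]), array([0.49126057, 0.11154075, 0.05      ])]
```

```bash
python3 - <<'E'
from h import *
o=[]
for n,sh in(("top",5),("side",5)):
    im=cv2.imread(f"pics/{n}0.png")
    h=cv2.cvtColor(im,cv2.COLOR_BGR2HSV)
    for p in((.5217,.0342,-.038),(.481,-.151,-.128)):
        u,v=proj(n,[p[0],p[1],.1])[0].astype(int)
        roi=(u-35,v-35,u+35,v+35)
        m=render(n,parts(*p,.066),roi)
        A=cv2.resize(im[v-35:v+35,u-35:u+35],(350,350),interpolation=cv2.INTER_CUBIC)
        M=cv2.resize((m>.5).astype(np.uint8),(350,350))
        c,_=cv2.findContours(M,0,2);cv2.drawContours(A,c,-1,(0,255,0),1)
        hh=h[v-35:v+35,u-35:u+35].astype(int);B=((hh[...,0]>12)&(hh[...,0]<34)&(hh[...,1]>125)).astype(np.uint8)*255
        B=cv2.cvtColor(cv2.resize(B,(350,350)),8)
        o.append(cv2.resize(np.hstack([A,B]),(400,200)))
cv2.imwrite("pics/ov.png",np.vstack([np.hstack(o[:2]),np.hstack(o[2:])]))
E
```

```text
(no output)
```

View pics/ov.png

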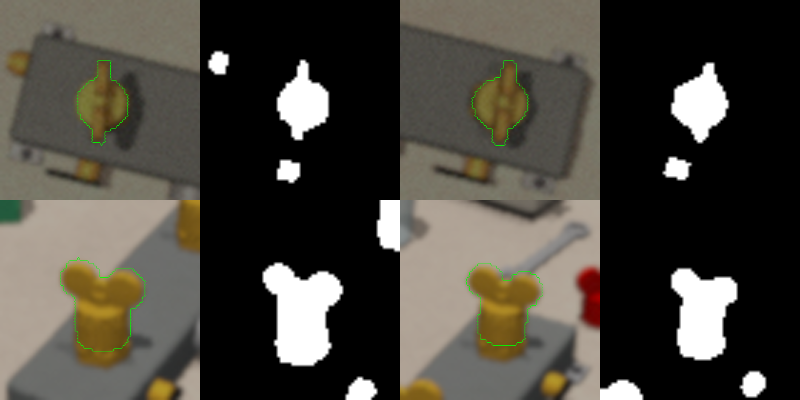

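```bash
cat >> h.py <<'E'
from scipy.spatial.transform import Rotation as Ro
def go(x,y,z,yawdeg,way=0):
    s=status.observe();q=s["eef_rot"];R=Ro.from_quat(q[[1,2,3,0]])
    d=R.inv().apply(np.array([x,y,z])-s["ee_pos"])*1000
    a=np.radians(yawdeg);T=Ro.from_matrix(np.array([[np.cos(a),np.sin(a),0],[np.sin(a),-np.cos(a),0],[0,0,-1]]))
    v=np.degrees((R.inv()*T).as_rotvec())/8
    m=R.as_matrix();print("t",round(s["clock"],2),"pos",s["ee_pos"].round(4),"yaw",np.degrees(np.arctan2(m[1,0],m[0,0])).round(2),"q",s["joint_pos"].round(2))
    print("F",s["force"].round(2),"M",s["wrist_torque"].round(3),"open",round(s["opening"],4))
    print("shift mm",d.round(1),"rot u",v.round(3))
E
python3 -c "
from h import *
go(.5217,.0342,.2,87.8)"
```

```text
t 0.1 pos [ 0.2509 -0.5443  0.2305] yaw -65.26 q [-1.25  0.36  1.51 -0.    1.27 -0.12]
F [ 0.33  0.12 -0.13] M [ 0.016 -0.019 -0.015] open 0.0854
shift mm [-412.1 -488.1   31.3] rot u [-1.6000e-02  2.0000e-03 -1.9133e+01]
```

move_arm:
  commands:
    - {"claw": 50,"x": -16,"y": -19,"z": 0,"rz": -1}
    - {"claw": 50,"x": -48,"y": -57,"z": 0,"rz": -2}
    - {"claw": 50,"x": -80,"y": -95,"z": 0,"rz": -3}
    - {"claw": 50,"x": -112,"y": -133,"z": 0,"rz": -4}
    - {"claw": 50,"x": -144,"y": -171,"z": 0,"rz": -5}
    - {"claw": 50,"x": -176,"y": -209,"z": 0,"rz": -6}
    - {"claw": 50,"x": -208,"y": -247,"z": 0,"rz": -7}
    - {"claw": 50,"x": -240,"y": -285,"z": 0,"rz": -8}
  newtons: 30

```text
invalid input
```

```bash
python3 -c "
from h import *
go(.5217,.0342,.2,87.8)"
```

```text
t 0.1 pos [ 0.2509 -0.5443  0.2305] yaw -65.26 q [-1.25  0.36  1.51 -0.    1.27 -0.12]
F [ 0.33  0.12 -0.13] M [ 0.016 -0.019 -0.015] open 0.0854
shift mm [-412.1 -488.1   31.3] rot u [-1.6000e-02  2.0000e-03 -1.9133e+01]
```

move_arm:
  commands:
    - {"claw": 50,"x": -16,"y": -19,"z": 0,"rx": 0,"ry": 0,"rz": -1}
    - {"claw": 50,"x": -48,"y": -57,"z": 0,"rx": 0,"ry": 0,"rz": -2}
    - {"claw": 50,"x": -80,"y": -95,"z": 0,"rx": 0,"ry": 0,"rz": -3}
    - {"claw": 50,"x": -112,"y": -133,"z": 0,"rx": 0,"ry": 0,"rz": -4}
    - {"claw": 50,"x": -144,"y": -171,"z": 0,"rx": 0,"ry": 0,"rz": -5}
    - {"claw": 50,"x": -176,"y": -209,"z": 0,"rx": 0,"ry": 0,"rz": -6}
    - {"claw": 50,"x": -208,"y": -247,"z": 0,"rx": 0,"ry": 0,"rz": -7}
    - {"claw": 50,"x": -240,"y": -285,"z": 0,"rx": 0,"ry": 0,"rz": -8}
  newtons: 30

```text
clock: 0.9
ee_pos: [0.4097, -0.2057, 0.2312]
eef_rot: [-0.0, 1.0, -0.008, -0.0]
force: [0.2, -0.5, -0.2]
opening: 0.0426
```

```bash
python3 -c "
from h import *
go(.5217,.0342,.2,87.8)"
```

```text
t 0.9 pos [ 0.4097 -0.2057  0.2312] yaw -0.95 q [-0.62  0.15  1.8   0.    1.19 -0.6 ]
F [ 0.16 -0.54 -0.23] M [-0.053 -0.024  0.005] open 0.0426
shift mm [ 108.  -241.7   31.2] rot u [-2.0000e-03 -1.0000e-03 -1.1094e+01]
```

move_arm:
  commands:
    - {"claw": 50,"x": 15,"y": -35,"z": 0,"rx": 0,"ry": 0,"rz": -1}
    - {"claw": 50,"x": 30,"y": -70,"z": 0,"rx": 0,"ry": 0,"rz": -2}
    - {"claw": 50,"x": 45,"y": -105,"z": 0,"rx": 0,"ry": 0,"rz": -3}
    - {"claw": 50,"x": 60,"y": -140,"z": 0,"rx": 0,"ry": 0,"rz": -4}
    - {"claw": 50,"x": 75,"y": -175,"z": 0,"rx": 0,"ry": 0,"rz": -5}
    - {"claw": 50,"x": 90,"y": -205,"z": 0,"rx": 0,"ry": 0,"rz": -6}
    - {"claw": 50,"x": 102,"y": -230,"z": 10,"rx": 0,"ry": 0,"rz": -7}
    - {"claw": 50,"x": 107,"y": -240,"z": 20,"rx": 0,"ry": 0,"rz": -8}

```text
clock: 1.7
ee_pos: [0.5228, 0.0323, 0.2111]
eef_rot: [-0.0, 0.852, 0.524, 0.001]
force: [0.1, -0.4, -1.5]
opening: 0.0429
```

```bash
python3 -c "
from h import *
go(.5217,.0342,.18,87.8)"
```

```text
t 1.7 pos [0.5228 0.0323 0.2111] yaw 63.18 q [-0.07  0.27  1.7   0.    1.17 -1.17]
F [ 0.13 -0.38 -1.48] M [-0.007 -0.021  0.004] open 0.0429
shift mm [ 1.2 -1.9 31.1] rot u [ 0.006 -0.007 -3.077]
```

move_arm:
  commands:
    - {"claw": 50,"x": 1,"y": -2,"z": 0,"rx": 0,"ry": 0,"rz": -1}
    - {"claw": 50,"x": 1.2,"y": -2,"z": 10,"rx": 0,"ry": 0,"rz": -2}
    - {"claw": 50,"x": 1.2,"y": -2,"z": 20,"rx": 0,"ry": 0,"rz": -3.05}
    - {"claw": 50,"x": 1.2,"y": -2,"z": 31,"rx": 0,"ry": 0,"rz": -3.05}
    - {"claw": 50,"x": 1.2,"y": -2,"z": 31,"rx": 0,"ry": 0,"rz": -3.05}
    - {"claw": 50,"x": 1.2,"y": -2,"z": 31,"rx": 0,"ry": 0,"rz": -3.05}
    - {"claw": 50,"x": 1.2,"y": -2,"z": 31,"rx": 0,"ry": 0,"rz": -3.05}
    - {"claw": 50,"x": 1.2,"y": -2,"z": 31,"rx": 0,"ry": 0,"rz": -3.05}

```text
clock: 2.5
ee_pos: [0.5209, 0.0318, 0.1808]
eef_rot: [0.0, 0.725, 0.689, 0.0]
force: [-0.3, -0.8, 0.4]
opening: 0.0427
```

```bash
python3 -c "
from h import *
for n in C: cv2.imwrite(f'pics/{n}1.png',vision.read_camera(n)[:,:,::-1])
go(.5217,.0342,.106,87.8)
t=cv2.imread('pics/top1.png')[170:270,230:330];s=cv2.imread('pics/side1.png')[120:260,250:390]
cv2.imwrite('pics/c1.png',np.hstack([cv2.resize(t,(400,400)),cv2.resize(s,(400,400))]))"
```

```text
t 2.6 pos [0.5208 0.0319 0.1807] yaw 87.1 q [-0.07  0.3   1.74  0.    1.1  -1.59]
F [-0.73 -0.35 -0.51] M [ 0.042 -0.015  0.048] open 0.0428
shift mm [ 2.4  0.7 74.8] rot u [ 0.006 -0.001 -0.087]
```

View pics/c1.png

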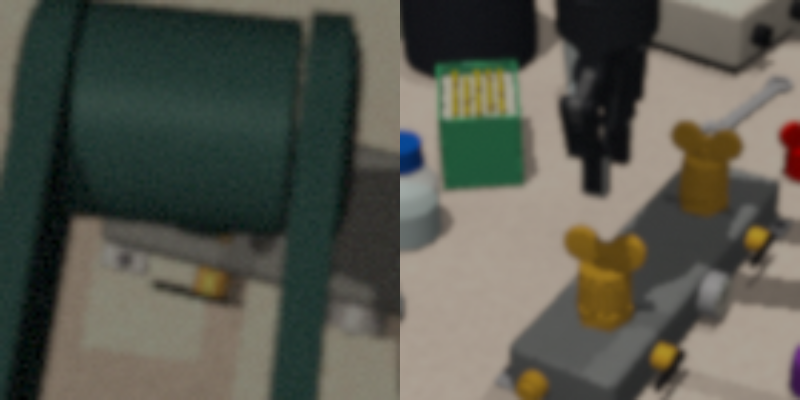

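move_arm:
  commands:
    - {"claw": 50,"x": 2.4,"y": 0.7,"z": 20,"rx": 0,"ry": 0,"rz": -0.08}
    - {"claw": 50,"x": 2.4,"y": 0.7,"z": 40,"rx": 0,"ry": 0,"rz": -0.08}
    - {"claw": 50,"x": 2.4,"y": 0.7,"z": 55,"rx": 0,"ry": 0,"rz": -0.08}
    - {"claw": 50,"x": 2.4,"y": 0.7,"z": 65,"rx": 0,"ry": 0,"rz": -0.08}
    - {"claw": 50,"x": 2.4,"y": 0.7,"z": 71,"rx": 0,"ry": 0,"rz": -0.08}
    - {"claw": 50,"x": 2.4,"y": 0.7,"z": 74,"rx": 0,"ry": 0,"rz": -0.08}
    - {"claw": 50,"x": 2.4,"y": 0.7,"z": 74,"rx": 0,"ry": 0,"rz": -0.08}
    - {"claw": 30,"x": 2.4,"y": 0.7,"z": 74,"rx": 0,"ry": 0,"rz": -0.08}

```text
clock: 3.4
ee_pos: [0.5218, 0.0343, 0.1069]
eef_rot: [0.0, 0.721, 0.693, 0.0]
force: [0.4, 0.9, -0.1]
opening: 0.0296
```

```bash
python3 -c "
from h import *
for n in C: cv2.imwrite(f'pics/{n}2.png',vision.read_camera(n)[:,:,::-1])
go(.5217,.0342,.106,87.8)
s=cv2.imread('pics/side2.png')[140:280,270:390]
cv2.imwrite('pics/c2.png',cv2.resize(s,None,fx=4,fy=4))"
```

```text
t 3.5 pos [0.5218 0.0343 0.1069] yaw 87.78 q [-0.07  0.4   1.81  0.    0.93 -1.6 ]
F [ 0.56 -0.31 -0.49] M [ 0.026 -0.014  0.005] open 0.0259
shift mm [-0.1 -0.1  0.9] rot u [ 0.008 -0.001 -0.003]
```

View pics/c2.png

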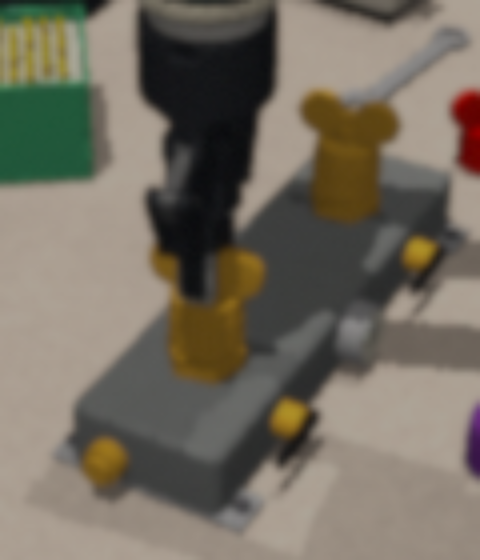

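move_arm:
  commands:
    - {"claw": 0,"x": 0,"y": 0,"z": 0,"rx": 0,"ry": 0,"rz": 0}
    - {"claw": 0,"x": 0,"y": 0,"z": 0,"rx": 0,"ry": 0,"rz": 0}
    - {"claw": 0,"x": 0,"y": 0,"z": 0,"rx": 0,"ry": 0,"rz": 0}
    - {"claw": 0,"x": 0,"y": 0,"z": 0,"rx": 0,"ry": 0,"rz": 0}
    - {"claw": 0,"x": 0,"y": 0,"z": 0,"rx": 0,"ry": 0,"rz": 0}
    - {"claw": 0,"x": 0,"y": 0,"z": 0,"rx": 0,"ry": 0,"rz": 0}
    - {"claw": 0,"x": 0,"y": 0,"z": 0,"rx": 0,"ry": 0,"rz": 0}
    - {"claw": 0,"x": 0,"y": 0,"z": 0,"rx": 0,"ry": 0,"rz": 0}
  newtons: 60

```text
clock: 4.3
ee_pos: [0.5217, 0.0342, 0.1067]
eef_rot: [0.0, 0.721, 0.693, 0.0]
force: [-1.4, -0.8, 5.4]
opening: 0.0091
```

```bash
python3 -c "
from h import *
go(.5217,.0342,.106,87.8)"
```

```text
t 4.3 pos [0.5217 0.0342 0.1067] yaw 87.78 q [-0.07  0.4   1.81  0.    0.93 -1.6 ]
F [-1.36 -0.77  5.41] M [-0.097  0.155 -0.004] open 0.0091
shift mm [-0.  -0.   0.7] rot u [ 0.006 -0.    -0.002]
```

move_arm:
  commands:
    - {"claw": 0,"x": 0,"y": 0,"z": 0,"rx": 0,"ry": 0,"rz": 0.15}
    - {"claw": 0,"x": 0,"y": 0,"z": 0,"rx": 0,"ry": 0,"rz": 0.3}
    - {"claw": 0,"x": 0,"y": 0,"z": 0,"rx": 0,"ry": 0,"rz": 0.45}
    - {"claw": 0,"x": 0,"y": 0,"z": 0,"rx": 0,"ry": 0,"rz": 0.6}
    - {"claw": 0,"x": 0,"y": 0,"z": 0,"rx": 0,"ry": 0,"rz": 0.7}
    - {"claw": 0,"x": 0,"y": 0,"z": 0,"rx": 0,"ry": 0,"rz": 0.7}
    - {"claw": 0,"x": 0,"y": 0,"z": 0,"rx": 0,"ry": 0,"rz": 0.7}
    - {"claw": 0,"x": 0,"y": 0,"z": 0,"rx": 0,"ry": 0,"rz": 0.7}

```text
clock: 5.1
ee_pos: [0.5219, 0.0341, 0.1067]
eef_rot: [0.0, 0.754, 0.657, 0.0]
force: [-0.2, -1.5, 5.8]
opening: 0.009
```

```bash
python3 -c "
from h import *
go(.5217,.0342,.106,87.8)"
```

```text
t 5.1 pos [0.5219 0.0341 0.1067] yaw 82.2 q [-0.07  0.4   1.81 -0.    0.93 -1.5 ]
F [-0.15 -1.48  5.8 ] M [-0.153  0.066  0.088] open 0.009
shift mm [ 0.1 -0.2  0.7] rot u [ 0.008  0.001 -0.7  ]
```

move_arm:
  commands:
    - {"claw": 0,"x": 0,"y": 0,"z": 0,"rx": 0,"ry": 0,"rz": 0.15}
    - {"claw": 0,"x": 0,"y": 0,"z": 0,"rx": 0,"ry": 0,"rz": 0.3}
    - {"claw": 0,"x": 0,"y": 0,"z": 0,"rx": 0,"ry": 0,"rz": 0.45}
    - {"claw": 0,"x": 0,"y": 0,"z": 0,"rx": 0,"ry": 0,"rz": 0.6}
    - {"claw": 0,"x": 0,"y": 0,"z": 0,"rx": 0,"ry": 0,"rz": 0.7}
    - {"claw": 0,"x": 0,"y": 0,"z": 0,"rx": 0,"ry": 0,"rz": 0.7}
    - {"claw": 0,"x": 0,"y": 0,"z": 0,"rx": 0,"ry": 0,"rz": 0.7}
    - {"claw": 0,"x": 0,"y": 0,"z": 0,"rx": 0,"ry": 0,"rz": 0.7}

```text
clock: 5.9
ee_pos: [0.5219, 0.0341, 0.1067]
eef_rot: [0.0, 0.785, 0.62, 0.0]
force: [-0.4, -1.2, 6.1]
opening: 0.0092
```

```bash
python3 -c "
from h import *
go(.5217,.0342,.106,87.8)"
```

```text
t 5.9 pos [0.5219 0.0341 0.1067] yaw 76.62 q [-0.07  0.4   1.81 -0.    0.93 -1.4 ]
F [-0.42 -1.16  6.06] M [-0.164 -0.02   0.288] open 0.0092
shift mm [ 0.  -0.2  0.7] rot u [ 8.000e-03  1.000e-03 -1.397e+00]
```

move_arm:
  commands:
    - {"claw": 0,"x": 0,"y": 0,"z": 0,"rx": 0,"ry": 0,"rz": 0.1}
    - {"claw": 0,"x": 0,"y": 0,"z": 0,"rx": 0,"ry": 0,"rz": 0.2}
    - {"claw": 0,"x": 0,"y": 0,"z": 0,"rx": 0,"ry": 0,"rz": 0.25}
    - {"claw": 0,"x": 0,"y": 0,"z": 0,"rx": 0,"ry": 0,"rz": 0.25}
    - {"claw": 0,"x": 0,"y": 0,"z": 0,"rx": 0,"ry": 0,"rz": 0.25}
    - {"claw": 0,"x": 0,"y": 0,"z": 0,"rx": 0,"ry": 0,"rz": 0.25}
    - {"claw": 0,"x": 0,"y": 0,"z": 0,"rx": 0,"ry": 0,"rz": 0.25}
    - {"claw": 0,"x": 0,"y": 0,"z": 0,"rx": 0,"ry": 0,"rz": 0.25}

```text
clock: 6.7
ee_pos: [0.5219, 0.0341, 0.1067]
eef_rot: [0.0, 0.795, 0.606, 0.0]
force: [-0.1, -1.3, 4.9]
opening: 0.0088
```

```bash
python3 -c "
from h import *
go(.5217,.0342,.106,87.8)"
```

```text
t 6.7 pos [0.5219 0.0341 0.1067] yaw 74.63 q [-0.07  0.4   1.81 -0.    0.93 -1.37]
F [-0.12 -1.32  4.89] M [-0.176  0.069  0.314] open 0.0088
shift mm [ 0.  -0.2  0.7] rot u [ 0.008  0.002 -1.646]
```

```bash
python3 -c "
from h import *
for i in range(4):
    vision.read_camera('side'); print(status.observe()['wrist_torque'].round(3))"
```

```text
[-0.193  0.024  0.339]
[-0.163  0.023  0.37 ]
[-0.181 -0.006  0.364]
[-0.135  0.039  0.342]
```

move_arm:
  commands:
    - {"claw": 0,"x": 0,"y": 0,"z": 0,"rx": 0,"ry": 0,"rz": 0.1}
    - {"claw": 0,"x": 0,"y": 0,"z": 0,"rx": 0,"ry": 0,"rz": 0.2}
    - {"claw": 0,"x": 0,"y": 0,"z": 0,"rx": 0,"ry": 0,"rz": 0.2}
    - {"claw": 0,"x": 0,"y": 0,"z": 0,"rx": 0,"ry": 0,"rz": 0.2}
    - {"claw": 0,"x": 0,"y": 0,"z": 0,"rx": 0,"ry": 0,"rz": 0.2}
    - {"claw": 0,"x": 0,"y": 0,"z": 0,"rx": 0,"ry": 0,"rz": 0.2}
    - {"claw": 0,"x": 0,"y": 0,"z": 0,"rx": 0,"ry": 0,"rz": 0.2}
    - {"claw": 0,"x": 0,"y": 0,"z": 0,"rx": 0,"ry": 0,"rz": 0.2}

```text
clock: 7.7
ee_pos: [0.5219, 0.0341, 0.1067]
eef_rot: [0.001, 0.804, 0.595, 0.0]
force: [0.2, -0.6, 4.5]
opening: 0.009
```

```bash
python3 -c "
from h import *
go(.5217,.0342,.106,87.8)
for i in range(4):
    vision.read_camera('side'); print(status.observe()['wrist_torque'].round(3))"
```

```text
t 7.7 pos [0.5219 0.0341 0.1067] yaw 73.04 q [-0.07  0.4   1.81 -0.    0.93 -1.34]
F [ 0.17 -0.57  4.55] M [-0.14   0.049  0.368] open 0.009
shift mm [ 0.  -0.2  0.7] rot u [ 0.008  0.002 -1.845]
[-0.135 -0.006  0.375]
[-0.138  0.029  0.417]
[-0.06  -0.043  0.387]
[-0.179  0.035  0.425]
```

Clockwise on the left cap the torque keeps climbing (0.09→0.29→0.35→0.40 N·m), well past 0.2: it is tightening, so this cap is right-handed. I'll ease back and release.

move_arm:
  commands:
    - {"claw": 0,"x": 0,"y": 0,"z": 0,"rx": 0,"ry": 0,"rz": -0.4}
    - {"claw": 0,"x": 0,"y": 0,"z": 0,"rx": 0,"ry": 0,"rz": -0.8}
    - {"claw": 0,"x": 0,"y": 0,"z": 0,"rx": 0,"ry": 0,"rz": -1.2}
    - {"claw": 0,"x": 0,"y": 0,"z": 0,"rx": 0,"ry": 0,"rz": -1.4}
    - {"claw": 0,"x": 0,"y": 0,"z": 0,"rx": 0,"ry": 0,"rz": -1.4}
    - {"claw": 50,"x": 0,"y": 0,"z": 0,"rx": 0,"ry": 0,"rz": -1.4}
    - {"claw": 50,"x": 0,"y": 0,"z": 0,"rx": 0,"ry": 0,"rz": -1.4}
    - {"claw": 50,"x": 0,"y": 0,"z": 0,"rx": 0,"ry": 0,"rz": -1.4}

```text
clock: 8.7
ee_pos: [0.521, 0.0344, 0.106]
eef_rot: [-0.0, 0.742, 0.67, -0.0]
force: [-0.5, -0.1, -0.4]
opening: 0.0425
```

move_arm:
  commands:
    - {"claw": 50,"x": 0,"y": 0,"z": -5,"rx": 0,"ry": 0,"rz": 0}
    - {"claw": 50,"x": 0,"y": 0,"z": -20,"rx": 0,"ry": 0,"rz": 0}
    - {"claw": 50,"x": 0,"y": 0,"z": -40,"rx": 0,"ry": 0,"rz": 0}
    - {"claw": 50,"x": 0,"y": 0,"z": -60,"rx": 0,"ry": 0,"rz": 0}
    - {"claw": 50,"x": 0,"y": 0,"z": -70,"rx": 0,"ry": 0,"rz": 0}
    - {"claw": 50,"x": 0,"y": 0,"z": -74,"rx": 0,"ry": 0,"rz": 0}
    - {"claw": 50,"x": 0,"y": 0,"z": -74,"rx": 0,"ry": 0,"rz": 0}
    - {"claw": 50,"x": 0,"y": 0,"z": -74,"rx": 0,"ry": 0,"rz": 0}

```text
clock: 9.5
ee_pos: [0.5207, 0.0343, 0.1796]
eef_rot: [-0.001, 0.742, 0.67, -0.0]
force: [0.4, 0.1, 0.1]
opening: 0.0422
```

```bash
python3 -c "
from h import *
go(.4810,-.151,.18,82.7)"
```

```text
t 9.5 pos [0.5207 0.0343 0.1796] yaw 84.18 q [-0.07  0.3   1.74  0.    1.1  -1.54]
F [0.43 0.09 0.11] M [ 0.007  0.008 -0.027] open 0.0422
shift mm [-188.4  -20.7   -0.4] rot u [-0.01  -0.     0.185]
```

move_arm:
  commands:
    - {"claw": 50,"x": -20,"y": -2,"z": 0,"rx": 0,"ry": 0,"rz": 0.05}
    - {"claw": 50,"x": -60,"y": -6.5,"z": 0,"rx": 0,"ry": 0,"rz": 0.1}
    - {"claw": 50,"x": -100,"y": -11,"z": 0,"rx": 0,"ry": 0,"rz": 0.15}
    - {"claw": 50,"x": -140,"y": -15.5,"z": 0,"rx": 0,"ry": 0,"rz": 0.18}
    - {"claw": 50,"x": -170,"y": -18.7,"z": 0,"rx": 0,"ry": 0,"rz": 0.18}
    - {"claw": 50,"x": -184,"y": -20.2,"z": 0,"rx": 0,"ry": 0,"rz": 0.18}
    - {"claw": 50,"x": -188.4,"y": -20.7,"z": 0,"rx": 0,"ry": 0,"rz": 0.18}
    - {"claw": 50,"x": -188.4,"y": -20.7,"z": 0,"rx": 0,"ry": 0,"rz": 0.18}

```text
clock: 10.3
ee_pos: [0.4814, -0.1507, 0.1798]
eef_rot: [-0.001, 0.751, 0.661, -0.0]
force: [1.0, 0.8, 0.5]
opening: 0.0424
```

```bash
python3 -c "
from h import *
for n in C: cv2.imwrite(f'pics/{n}3.png',vision.read_camera(n)[:,:,::-1])
I={n:cv2.imread(f'pics/{n}3.png')[:,:,::-1].copy() for n in C}
print(fit(I,.5217,.0342,-.038,views=('top',)))
go(.4810,-.151,.106,82.7)"
```

```text
(array([ 0.52164251,  0.03395363, -0.08601929]), np.float64(0.0035642992499242206))
t 10.4 pos [ 0.4816 -0.1499  0.18  ] yaw 82.78 q [-0.44  0.28  1.78  0.    1.09 -1.88]
F [-0.12  0.25 -0.16] M [0.047 0.017 0.033] open 0.043
shift mm [-1.2 -0.4 74. ] rot u [-0.005 -0.006  0.01 ]
```

View pics/side3.png

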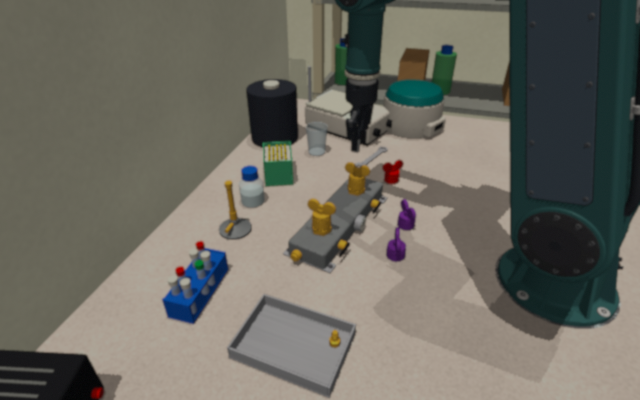

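move_arm:
  commands:
    - {"claw": 50,"x": -1.0,"y": -0.3,"z": 20,"rx": 0,"ry": 0,"rz": 0}
    - {"claw": 50,"x": -1.0,"y": -0.3,"z": 40,"rx": 0,"ry": 0,"rz": 0}
    - {"claw": 50,"x": -1.0,"y": -0.3,"z": 55,"rx": 0,"ry": 0,"rz": 0}
    - {"claw": 50,"x": -1.0,"y": -0.3,"z": 65,"rx": 0,"ry": 0,"rz": 0}
    - {"claw": 50,"x": -1.0,"y": -0.3,"z": 71,"rx": 0,"ry": 0,"rz": 0}
    - {"claw": 50,"x": -1.0,"y": -0.3,"z": 74,"rx": 0,"ry": 0,"rz": 0}
    - {"claw": 50,"x": -1.0,"y": -0.3,"z": 74,"rx": 0,"ry": 0,"rz": 0}
    - {"claw": 30,"x": -1.0,"y": -0.3,"z": 74,"rx": 0,"ry": 0,"rz": 0}

```text
clock: 11.2
ee_pos: [0.4817, -0.1521, 0.1068]
eef_rot: [0.0, 0.75, 0.661, 0.0]
force: [0.1, -0.1, 0.3]
opening: 0.0291
```

```bash
python3 -c "
from h import *
for n in ['side']: cv2.imwrite(f'pics/{n}4.png',vision.read_camera(n)[:,:,::-1])
go(.4810,-.151,.106,82.7)
s=cv2.imread('pics/side4.png')[110:230,300:420]
cv2.imwrite('pics/c4.png',cv2.resize(s,None,fx=4,fy=4))"
```

```text
t 11.25 pos [ 0.4817 -0.1522  0.1069] yaw 82.74 q [-0.44  0.38  1.85  0.    0.91 -1.89]
F [ 0.41 -1.   -0.19] M [ 0.042 -0.029 -0.009] open 0.0257
shift mm [ 1.1 -0.8  0.9] rot u [0.007 0.002 0.005]
```

View pics/c4.png

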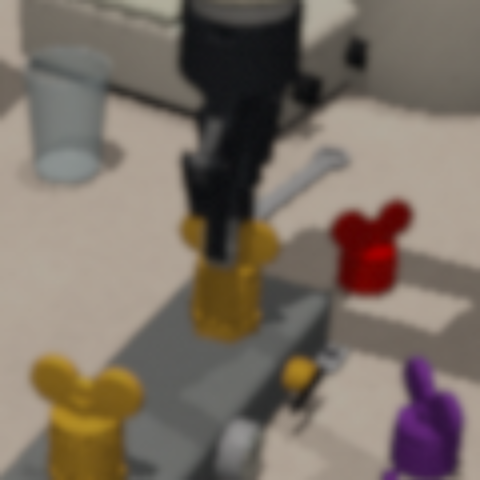

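Straddling the right cap. I'll re-centre slightly and close.

move_arm:
  commands:
    - {"claw": 30,"x": 1,"y": -0.8,"z": 0,"rx": 0,"ry": 0,"rz": 0}
    - {"claw": 30,"x": 1,"y": -0.8,"z": 0,"rx": 0,"ry": 0,"rz": 0}
    - {"claw": 0,"x": 1,"y": -0.8,"z": 0,"rx": 0,"ry": 0,"rz": 0}
    - {"claw": 0,"x": 1,"y": -0.8,"z": 0,"rx": 0,"ry": 0,"rz": 0}
    - {"claw": 0,"x": 1,"y": -0.8,"z": 0,"rx": 0,"ry": 0,"rz": 0}
    - {"claw": 0,"x": 1,"y": -0.8,"z": 0,"rx": 0,"ry": 0,"rz": 0}
    - {"claw": 0,"x": 1,"y": -0.8,"z": 0,"rx": 0,"ry": 0,"rz": 0}
    - {"claw": 0,"x": 1,"y": -0.8,"z": 0,"rx": 0,"ry": 0,"rz": 0}

```text
clock: 12.05
ee_pos: [0.4807, -0.1511, 0.1065]
eef_rot: [0.0, 0.75, 0.661, 0.0]
force: [-2.0, -0.7, 4.7]
opening: 0.0088
```

move_arm:
  commands:
    - {"claw": 0,"x": 0,"y": 0,"z": 0,"rx": 0,"ry": 0,"rz": 0.2}
    - {"claw": 0,"x": 0,"y": 0,"z": 0,"rx": 0,"ry": 0,"rz": 0.4}
    - {"claw": 0,"x": 0,"y": 0,"z": 0,"rx": 0,"ry": 0,"rz": 0.6}
    - {"claw": 0,"x": 0,"y": 0,"z": 0,"rx": 0,"ry": 0,"rz": 0.8}
    - {"claw": 0,"x": 0,"y": 0,"z": 0,"rx": 0,"ry": 0,"rz": 1.0}
    - {"claw": 0,"x": 0,"y": 0,"z": 0,"rx": 0,"ry": 0,"rz": 1.2}
    - {"claw": 0,"x": 0,"y": 0,"z": 0,"rx": 0,"ry": 0,"rz": 1.2}
    - {"claw": 0,"x": 0,"y": 0,"z": 0,"rx": 0,"ry": 0,"rz": 1.2}

```text
clock: 12.85
ee_pos: [0.4809, -0.1512, 0.1065]
eef_rot: [0.0, 0.803, 0.596, 0.0]
force: [-0.7, -1.8, 5.4]
opening: 0.0089
```

```bash
python3 -c "
from h import *
go(.4810,-.151,.106,82.7)
for i in range(4):
    vision.read_camera('side'); print(status.observe()['wrist_torque'].round(3))"
```

```text
t 12.85 pos [ 0.4809 -0.1512  0.1065] yaw 73.1 q [-0.44  0.38  1.85 -0.    0.91 -1.72]
F [-0.71 -1.84  5.42] M [-0.334  0.131  0.195] open 0.0089
shift mm [0.2 0.  0.5] rot u [ 0.006  0.003 -1.2  ]
[-0.308  0.119  0.237]
[-0.304  0.053  0.193]
[-0.353  0.092  0.263]
[-0.302  0.165  0.211]
```

move_arm:
  commands:
    - {"claw": 0,"x": 0,"y": 0,"z": 0,"rx": 0,"ry": 0,"rz": 0.15}
    - {"claw": 0,"x": 0,"y": 0,"z": 0,"rx": 0,"ry": 0,"rz": 0.3}
    - {"claw": 0,"x": 0,"y": 0,"z": 0,"rx": 0,"ry": 0,"rz": 0.45}
    - {"claw": 0,"x": 0,"y": 0,"z": 0,"rx": 0,"ry": 0,"rz": 0.6}
    - {"claw": 0,"x": 0,"y": 0,"z": 0,"rx": 0,"ry": 0,"rz": 0.6}
    - {"claw": 0,"x": 0,"y": 0,"z": 0,"rx": 0,"ry": 0,"rz": 0.6}
    - {"claw": 0,"x": 0,"y": 0,"z": 0,"rx": 0,"ry": 0,"rz": 0.6}
    - {"claw": 0,"x": 0,"y": 0,"z": 0,"rx": 0,"ry": 0,"rz": 0.6}

```text
clock: 13.85
ee_pos: [0.4809, -0.1512, 0.1066]
eef_rot: [0.0, 0.828, 0.561, 0.0]
force: [-2.2, -0.1, 6.7]
opening: 0.0089
```

```bash
python3 -c "
from h import *
go(.4810,-.151,.106,82.7)
for i in range(4):
    vision.read_camera('side'); print(status.observe()['wrist_torque'].round(3))"
```

```text
t 13.85 pos [ 0.4809 -0.1512  0.1066] yaw 68.3 q [-0.44  0.38  1.85 -0.    0.91 -1.63]
F [-2.15 -0.1   6.74] M [-0.243  0.156  0.253] open 0.0089
shift mm [ 0.2 -0.   0.6] rot u [ 0.006  0.002 -1.8  ]
[-0.287  0.14   0.166]
[-0.233  0.174  0.191]
[-0.269  0.168  0.244]
[-0.253  0.146  0.205]
```

Torque stays flat at ~0.2 N·m while turning: the right cap loosens clockwise, so it's the left-hand one. Unscrewing, following the climb.

move_arm:
  commands:
    - {"claw": 0,"x": 0,"y": 0,"z": -0.2,"rx": 0,"ry": 0,"rz": 0.5}
    - {"claw": 0,"x": 0,"y": 0,"z": -0.45,"rx": 0,"ry": 0,"rz": 1.2}
    - {"claw": 0,"x": 0,"y": 0,"z": -0.7,"rx": 0,"ry": 0,"rz": 2.0}
    - {"claw": 0,"x": 0,"y": 0,"z": -1.0,"rx": 0,"ry": 0,"rz": 2.8}
    - {"claw": 0,"x": 0,"y": 0,"z": -1.3,"rx": 0,"ry": 0,"rz": 3.6}
    - {"claw": 0,"x": 0,"y": 0,"z": -1.6,"rx": 0,"ry": 0,"rz": 4.4}
    - {"claw": 0,"x": 0,"y": 0,"z": -1.9,"rx": 0,"ry": 0,"rz": 5.2}
    - {"claw": 0,"x": 0,"y": 0,"z": -2.0,"rx": 0,"ry": 0,"rz": 5.5}

```text
clock: 14.85
ee_pos: [0.4812, -0.1511, 0.1086]
eef_rot: [0.0, 0.978, 0.209, 0.001]
force: [0.2, -1.2, 6.7]
opening: 0.0089
```

```bash
python3 -c "
from h import *
go(.4810,-.151,.106,-20)"
```

```text
t 14.85 pos [ 0.4812 -0.1511  0.1086] yaw 24.08 q [-0.44  0.38  1.85  0.    0.91 -0.86]
F [ 0.17 -1.23  6.74] M [-0.211  0.011  0.178] open 0.0089
shift mm [-0.2 -0.2  2.6] rot u [ 3.00e-03 -9.00e-03  5.51e+00]
```

move_arm:
  commands:
    - {"claw": 0,"x": 0,"y": 0,"z": -0.3,"rx": 0,"ry": 0,"rz": 0.7}
    - {"claw": 0,"x": 0,"y": 0,"z": -0.5,"rx": 0,"ry": 0,"rz": 1.5}
    - {"claw": 0,"x": 0,"y": 0,"z": -0.8,"rx": 0,"ry": 0,"rz": 2.3}
    - {"claw": 0,"x": 0,"y": 0,"z": -1.1,"rx": 0,"ry": 0,"rz": 3.1}
    - {"claw": 0,"x": 0,"y": 0,"z": -1.4,"rx": 0,"ry": 0,"rz": 3.9}
    - {"claw": 0,"x": 0,"y": 0,"z": -1.7,"rx": 0,"ry": 0,"rz": 4.7}
    - {"claw": 0,"x": 0,"y": 0,"z": -2.0,"rx": 0,"ry": 0,"rz": 5.5}
    - {"claw": 0,"x": 0,"y": 0,"z": -2.1,"rx": 0,"ry": 0,"rz": 5.8}

```text
clock: 15.65
ee_pos: [0.4815, -0.1512, 0.1108]
eef_rot: [0.0, 0.981, -0.194, 0.001]
force: [0.4, -0.8, 5.1]
opening: 0.0091
```

```bash
python3 -c "
from h import *
go(.4810,-.151,.106,-20)"
```

```text
t 15.65 pos [ 0.4815 -0.1512  0.1108] yaw -22.32 q [-0.44  0.37  1.85  0.    0.92 -0.05]
F [ 0.38 -0.82  5.14] M [-0.172 -0.104  0.23 ] open 0.0091
shift mm [-0.6 -0.   4.8] rot u [-0.001 -0.014 -0.29 ]
```

move_arm:
  commands:
    - {"claw": 0,"x": 0,"y": 0,"z": -0.2,"rx": 0,"ry": 0,"rz": 0.5}
    - {"claw": 0,"x": 0,"y": 0,"z": -0.4,"rx": 0,"ry": 0,"rz": 1.0}
    - {"claw": 0,"x": 0,"y": 0,"z": -0.4,"rx": 0,"ry": 0,"rz": 1.0}
    - {"claw": 0,"x": 0,"y": 0,"z": -0.8,"rx": 0,"ry": 0,"rz": 1.0}
    - {"claw": 0,"x": 0,"y": 0,"z": -1.2,"rx": 0,"ry": 0,"rz": 1.0}
    - {"claw": 0,"x": 0,"y": 0,"z": -1.6,"rx": 0,"ry": 0,"rz": 1.0}
    - {"claw": 0,"x": 0,"y": 0,"z": -1.6,"rx": 0,"ry": 0,"rz": 1.0}
    - {"claw": 0,"x": 0,"y": 0,"z": -1.6,"rx": 0,"ry": 0,"rz": 1.0}

```text
clock: 16.45
ee_pos: [0.481, -0.151, 0.1118]
eef_rot: [-0.0, 0.966, -0.259, 0.0]
force: [3.6, -2.0, -4.2]
opening: 0.009
```

```bash
python3 -c "
from h import *
for n in ['side']: cv2.imwrite(f'pics/{n}5.png',vision.read_camera(n)[:,:,::-1])
go(.4810,-.151,.106,-20)
s=cv2.imread('pics/side5.png')[110:230,300:420]
cv2.imwrite('pics/c5.png',cv2.resize(s,None,fx=4,fy=4))"
```

```text
t 16.5 pos [ 0.481  -0.151   0.1118] yaw -30.07 q [-0.44  0.37  1.85  0.    0.92  0.08]
F [ 4.65 -2.2  -5.73] M [-0.431 -0.933  0.22 ] open 0.0088
shift mm [ 0.  -0.   5.8] rot u [-0.002 -0.004 -1.259]
```

View pics/c5.png

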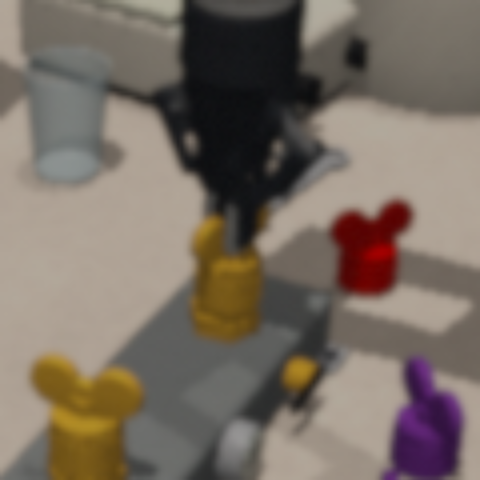

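move_arm:
  commands:
    - {"claw": 0,"x": 0,"y": 0,"z": -0.5,"rx": 0,"ry": 0,"rz": 0}
    - {"claw": 0,"x": 0,"y": 0,"z": -1.0,"rx": 0,"ry": 0,"rz": 0}
    - {"claw": 0,"x": 0,"y": 0,"z": -1.5,"rx": 0,"ry": 0,"rz": 0}
    - {"claw": 0,"x": 0,"y": 0,"z": -2.0,"rx": 0,"ry": 0,"rz": 0}
    - {"claw": 0,"x": 0,"y": 0,"z": -2.0,"rx": 0,"ry": 0,"rz": 0}
    - {"claw": 0,"x": 0,"y": 0,"z": -2.0,"rx": 0,"ry": 0,"rz": 0}
    - {"claw": 0,"x": 0,"y": 0,"z": -2.0,"rx": 0,"ry": 0,"rz": 0}
    - {"claw": 0,"x": 0,"y": 0,"z": -2.0,"rx": 0,"ry": 0,"rz": 0}

```text
clock: 17.3
ee_pos: [0.4809, -0.1509, 0.1136]
eef_rot: [-0.0, 0.966, -0.259, 0.0]
force: [4.8, -2.4, -7.3]
opening: 0.0088
```

```bash
python3 -c "
from h import *
for n in ['side']: cv2.imwrite(f'pics/{n}6.png',vision.read_camera(n)[:,:,::-1])
go(.4810,-.151,.106,-20)
s=cv2.imread('pics/side6.png')[110:230,300:420]
cv2.imwrite('pics/c6.png',cv2.resize(s,None,fx=4,fy=4))"
```

```text
t 17.35 pos [ 0.4809 -0.1509  0.1136] yaw -30.08 q [-0.44  0.37  1.85  0.    0.93  0.08]
F [ 5.44 -2.98 -8.4 ] M [-0.431 -0.99   0.209] open 0.0092
shift mm [ 0.1 -0.   7.6] rot u [-0.003 -0.003 -1.26 ]
```

View pics/c6.png

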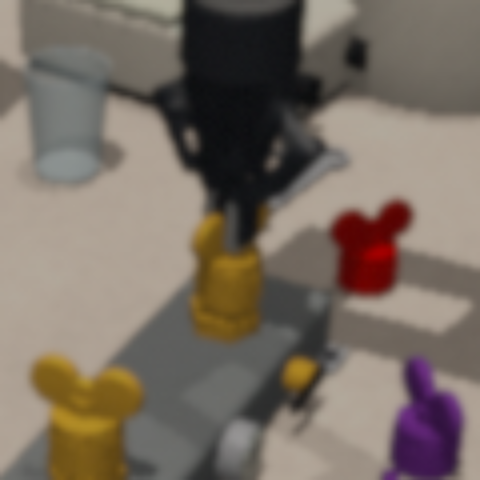

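move_arm:
  commands:
    - {"claw": 0,"x": 0,"y": 0,"z": -0.5,"rx": 0,"ry": 0,"rz": 0}
    - {"claw": 0,"x": 0,"y": 0,"z": -1.0,"rx": 0,"ry": 0,"rz": 0}
    - {"claw": 0,"x": 0,"y": 0,"z": -1.5,"rx": 0,"ry": 0,"rz": 0}
    - {"claw": 0,"x": 0,"y": 0,"z": -2.0,"rx": 0,"ry": 0,"rz": 0}
    - {"claw": 0,"x": 0,"y": 0,"z": -2.5,"rx": 0,"ry": 0,"rz": 0}
    - {"claw": 0,"x": 0,"y": 0,"z": -3.0,"rx": 0,"ry": 0,"rz": 0}
    - {"claw": 0,"x": 0,"y": 0,"z": -3.0,"rx": 0,"ry": 0,"rz": 0}
    - {"claw": 0,"x": 0,"y": 0,"z": -3.0,"rx": 0,"ry": 0,"rz": 0}

```text
clock: 18.15
ee_pos: [0.4809, -0.1509, 0.1168]
eef_rot: [-0.0, 0.966, -0.259, 0.0]
force: [4.2, -1.4, -5.5]
opening: 0.009
```

```bash
python3 -c "
from h import *
for n in ['side']: cv2.imwrite(f'pics/{n}7.png',vision.read_camera(n)[:,:,::-1])
go(.4810,-.151,.106,-20)
o=[cv2.resize(cv2.imread(f'pics/side{k}.png')[145:205,330:380],(350,420),interpolation=2) for k in (5,7)]
cv2.imwrite('pics/c7.png',np.hstack(o))"
```

```text
t 18.2 pos [ 0.4809 -0.1509  0.1168] yaw -30.08 q [-0.44  0.36  1.84  0.    0.93  0.08]
F [ 4.34 -1.69 -5.36] M [-0.384 -0.851  0.148] open 0.0086
shift mm [ 0.2  0.  10.8] rot u [-0.002 -0.003 -1.26 ]
```

View pics/c7.png

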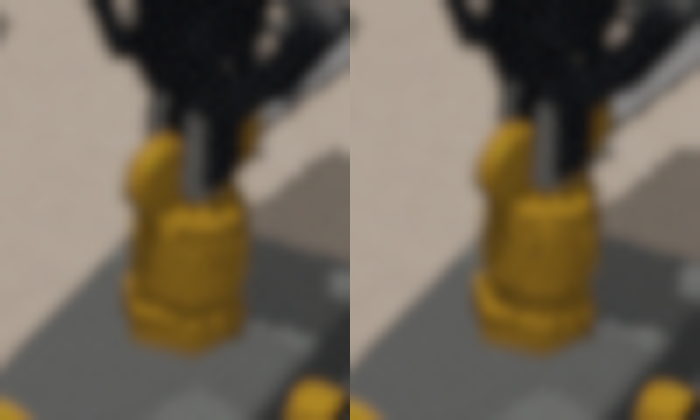

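The cap rises with the gripper (thread let go; forces falling). Lifting clear.

move_arm:
  commands:
    - {"claw": 0,"x": 0,"y": 0,"z": -3,"rx": 0,"ry": 0,"rz": 0}
    - {"claw": 0,"x": 0,"y": 0,"z": -8,"rx": 0,"ry": 0,"rz": 0}
    - {"claw": 0,"x": 0,"y": 0,"z": -15,"rx": 0,"ry": 0,"rz": 0}
    - {"claw": 0,"x": 0,"y": 0,"z": -25,"rx": 0,"ry": 0,"rz": 0}
    - {"claw": 0,"x": 0,"y": 0,"z": -40,"rx": 0,"ry": 0,"rz": 0}
    - {"claw": 0,"x": 0,"y": 0,"z": -60,"rx": 0,"ry": 0,"rz": 0}
    - {"claw": 0,"x": 0,"y": 0,"z": -80,"rx": 0,"ry": 0,"rz": 0}
    - {"claw": 0,"x": 0,"y": 0,"z": -95,"rx": 0,"ry": 0,"rz": 0}

```text
clock: 19.0
ee_pos: [0.4797, -0.1505, 0.2137]
eef_rot: [-0.0, 0.966, -0.259, -0.0]
force: [0.2, -0.9, -2.2]
opening: 0.0088
```

```bash
python3 -c "
from h import *
for n in ['side']: cv2.imwrite(f'pics/{n}8.png',vision.read_camera(n)[:,:,::-1])
go(.536,.314,.215,-4.5)"
```

```text
t 19.05 pos [ 0.4809 -0.1511  0.2158] yaw -30.06 q [-0.44  0.24  1.74 -0.    1.17  0.08]
F [ 0.59 -0.7  -0.33] M [-0.048 -0.077 -0.013] open 0.0092
shift mm [-1.853e+02 -4.302e+02  3.000e-01] rot u [ 3.000e-03 -1.900e-02 -3.195e+00]
```

View pics/side8.png

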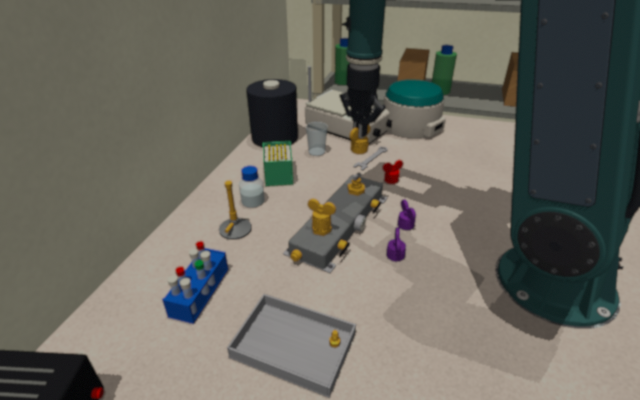

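move_arm:
  commands:
    - {"claw": 0,"x": -8,"y": -18,"z": 0,"rx": 0,"ry": 0,"rz": -0.3}
    - {"claw": 0,"x": -22,"y": -52,"z": 0,"rx": 0,"ry": 0,"rz": -0.7}
    - {"claw": 0,"x": -40,"y": -94,"z": 0,"rx": 0,"ry": 0,"rz": -1.1}
    - {"claw": 0,"x": -59,"y": -137,"z": 0,"rx": 0,"ry": 0,"rz": -1.5}
    - {"claw": 0,"x": -78,"y": -180,"z": 0,"rx": 0,"ry": 0,"rz": -1.9}
    - {"claw": 0,"x": -96,"y": -223,"z": 0,"rx": 0,"ry": 0,"rz": -2.3}
    - {"claw": 0,"x": -115,"y": -266,"z": 0,"rx": 0,"ry": 0,"rz": -2.7}
    - {"claw": 0,"x": -133,"y": -309,"z": 0,"rx": 0,"ry": 0,"rz": -3.0}

```text
clock: 19.85
ee_pos: [0.5188, 0.1848, 0.2119]
eef_rot: [0.0, 0.999, -0.052, -0.001]
force: [0.4, -0.4, -2.0]
opening: 0.0088
```

```bash
python3 -c "
from h import *
go(.536,.314,.215,-4.5)"
```

```text
t 19.85 pos [0.5188 0.1848 0.2119] yaw -5.93 q [ 0.22  0.31  1.64 -0.    1.2   0.32]
F [ 0.39 -0.39 -1.95] M [ 0.003 -0.072  0.028] open 0.0088
shift mm [   3.8 -130.3   -3.2] rot u [ 0.005  0.013 -0.179]
```

move_arm:
  commands:
    - {"claw": 0,"x": 1,"y": -35,"z": 0,"rx": 0,"ry": 0,"rz": 0}
    - {"claw": 0,"x": 2,"y": -70,"z": 0,"rx": 0,"ry": 0,"rz": 0}
    - {"claw": 0,"x": 3,"y": -100,"z": 0,"rx": 0,"ry": 0,"rz": 0}
    - {"claw": 0,"x": 4,"y": -118,"z": 10,"rx": 0,"ry": 0,"rz": 0}
    - {"claw": 0,"x": 4,"y": -125,"z": 30,"rx": 0,"ry": 0,"rz": 0}
    - {"claw": 0,"x": 4,"y": -127,"z": 55,"rx": 0,"ry": 0,"rz": 0}
    - {"claw": 0,"x": 4,"y": -127,"z": 75,"rx": 0,"ry": 0,"rz": 0}
    - {"claw": 0,"x": 4,"y": -127,"z": 85,"rx": 0,"ry": 0,"rz": 0}

```text
clock: 20.65
ee_pos: [0.5353, 0.3076, 0.1242]
eef_rot: [0.001, 0.999, -0.053, -0.002]
force: [-0.3, 0.3, -2.3]
opening: 0.009
```

```bash
python3 -c "
from h import *
for n in C: cv2.imwrite(f'pics/{n}9.png',vision.read_camera(n)[:,:,::-1])
go(.536,.314,.044,-4.5)"
```

```text
t 20.75 pos [0.5358 0.3077 0.1249] yaw -6.08 q [ 0.41  0.49  1.58 -0.    1.07  0.52]
F [-0.39  0.14 -2.44] M [ 0.011  0.018 -0.044] open 0.0088
shift mm [-0.2 -6.5 80.9] rot u [ 0.018  0.03  -0.198]
```

View pics/side9.png

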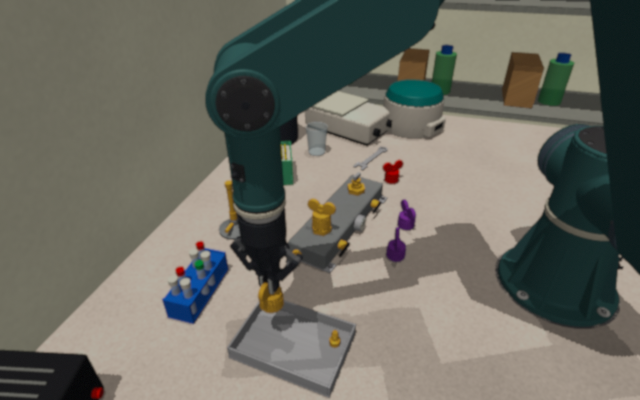

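View pics/top9.png

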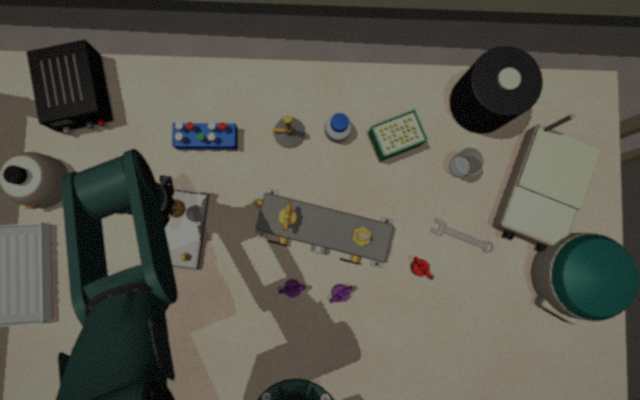

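move_arm:
  commands:
    - {"claw": 0,"x": 0,"y": -6,"z": 12,"rx": 0,"ry": 0,"rz": 0}
    - {"claw": 0,"x": 0,"y": -6,"z": 30,"rx": 0,"ry": 0,"rz": 0}
    - {"claw": 0,"x": 0,"y": -6,"z": 48,"rx": 0,"ry": 0,"rz": 0}
    - {"claw": 0,"x": 0,"y": -6,"z": 60,"rx": 0,"ry": 0,"rz": 0}
    - {"claw": 0,"x": 0,"y": -6,"z": 68,"rx": 0,"ry": 0,"rz": 0}
    - {"claw": 0,"x": 0,"y": -6,"z": 73,"rx": 0,"ry": 0,"rz": 0}
    - {"claw": 0,"x": 0,"y": -6,"z": 74,"rx": 0,"ry": 0,"rz": 0}
    - {"claw": 0,"x": 0,"y": -6,"z": 75,"rx": 0,"ry": 0,"rz": 0}

```text
clock: 21.55
ee_pos: [0.5387, 0.3152, 0.0525]
eef_rot: [-0.0, 0.999, -0.053, 0.0]
force: [1.0, -0.3, -2.7]
opening: 0.0094
```

```bash
python3 -c "
from h import *
go(.536,.314,.044,-4.5)"
```

```text
t 21.55 pos [0.5387 0.3152 0.0525] yaw -6.06 q [0.42 0.59 1.62 0.   0.93 0.52]
F [ 1.   -0.3  -2.66] M [-0.011 -0.01  -0.071] open 0.0094
shift mm [-2.6  1.5  8.5] rot u [-0.004 -0.006 -0.195]
```

move_arm:
  commands:
    - {"claw": 0,"x": 0,"y": 0,"z": 0.5,"rx": 0,"ry": 0,"rz": 0}
    - {"claw": 0,"x": 0,"y": 0,"z": 1,"rx": 0,"ry": 0,"rz": 0}
    - {"claw": 0,"x": 0,"y": 0,"z": 1.5,"rx": 0,"ry": 0,"rz": 0}
    - {"claw": 0,"x": 0,"y": 0,"z": 2,"rx": 0,"ry": 0,"rz": 0}
    - {"claw": 0,"x": 0,"y": 0,"z": 2.5,"rx": 0,"ry": 0,"rz": 0}
    - {"claw": 0,"x": 0,"y": 0,"z": 3,"rx": 0,"ry": 0,"rz": 0}
    - {"claw": 0,"x": 0,"y": 0,"z": 3,"rx": 0,"ry": 0,"rz": 0}
    - {"claw": 0,"x": 0,"y": 0,"z": 3,"rx": 0,"ry": 0,"rz": 0}

```text
clock: 22.35
ee_pos: [0.5382, 0.315, 0.049]
eef_rot: [-0.0, 0.999, -0.053, -0.0]
force: [0.6, 0.1, -1.8]
opening: 0.0087
```

```bash
python3 -c "
from h import *
go(.536,.314,.044,-4.5)"
```

```text
t 22.35 pos [0.5382 0.315  0.049 ] yaw -6.06 q [0.42 0.59 1.63 0.   0.92 0.52]
F [ 0.63  0.08 -1.83] M [-0.043 -0.018  0.013] open 0.0087
shift mm [-2.1  1.2  5. ] rot u [-0.001  0.001 -0.195]
```

move_arm:
  commands:
    - {"claw": 0,"x": 0,"y": 0,"z": 0.6,"rx": 0,"ry": 0,"rz": 0}
    - {"claw": 0,"x": 0,"y": 0,"z": 1.2,"rx": 0,"ry": 0,"rz": 0}
    - {"claw": 0,"x": 0,"y": 0,"z": 1.8,"rx": 0,"ry": 0,"rz": 0}
    - {"claw": 0,"x": 0,"y": 0,"z": 2.4,"rx": 0,"ry": 0,"rz": 0}
    - {"claw": 0,"x": 0,"y": 0,"z": 3,"rx": 0,"ry": 0,"rz": 0}
    - {"claw": 0,"x": 0,"y": 0,"z": 3.5,"rx": 0,"ry": 0,"rz": 0}
    - {"claw": 0,"x": 0,"y": 0,"z": 4,"rx": 0,"ry": 0,"rz": 0}
    - {"claw": 0,"x": 0,"y": 0,"z": 4,"rx": 0,"ry": 0,"rz": 0}

```text
clock: 23.15
ee_pos: [0.5382, 0.315, 0.045]
eef_rot: [-0.0, 0.999, -0.053, -0.0]
force: [-0.5, 0.3, -2.8]
opening: 0.0089
```

```bash
python3 -c "
from h import *
go(.536,.314,.044,-4.5)"
```

```text
t 23.15 pos [0.5382 0.315  0.045 ] yaw -6.06 q [0.42 0.6  1.63 0.   0.91 0.52]
F [-0.51  0.27 -2.77] M [ 0.031 -0.026  0.03 ] open 0.0089
shift mm [-2.1  1.2  1. ] rot u [-0.001  0.001 -0.195]
```

move_arm:
  commands:
    - {"claw": 0,"x": 0,"y": 0,"z": 0.3,"rx": 0,"ry": 0,"rz": 0}
    - {"claw": 0,"x": 0,"y": 0,"z": 0.6,"rx": 0,"ry": 0,"rz": 0}
    - {"claw": 0,"x": 0,"y": 0,"z": 0.9,"rx": 0,"ry": 0,"rz": 0}
    - {"claw": 0,"x": 0,"y": 0,"z": 1.2,"rx": 0,"ry": 0,"rz": 0}
    - {"claw": 0,"x": 0,"y": 0,"z": 1.4,"rx": 0,"ry": 0,"rz": 0}
    - {"claw": 0,"x": 0,"y": 0,"z": 1.4,"rx": 0,"ry": 0,"rz": 0}
    - {"claw": 0,"x": 0,"y": 0,"z": 1.4,"rx": 0,"ry": 0,"rz": 0}
    - {"claw": 0,"x": 0,"y": 0,"z": 1.4,"rx": 0,"ry": 0,"rz": 0}

```text
clock: 23.95
ee_pos: [0.5382, 0.3151, 0.0449]
eef_rot: [-0.0, 0.999, -0.053, 0.0]
force: [-3.1, -1.0, 9.3]
opening: 0.0089
```

```bash
python3 -c "
from h import *
go(.536,.314,.044,-4.5)
for n in C: cv2.imwrite(f'pics/{n}10.png',vision.read_camera(n)[:,:,::-1])
s=cv2.imread('pics/side10.png')[250:390,220:370]
cv2.imwrite('pics/c10.png',cv2.resize(s,None,fx=4,fy=4))"
```

```text
t 23.95 pos [0.5382 0.3151 0.0449] yaw -6.06 q [0.42 0.6  1.63 0.   0.91 0.52]
F [-3.08 -1.03  9.3 ] M [-0.294  0.51  -0.006] open 0.0089
shift mm [-2.1  1.3  0.9] rot u [-0.003 -0.003 -0.194]
```

View pics/c10.png

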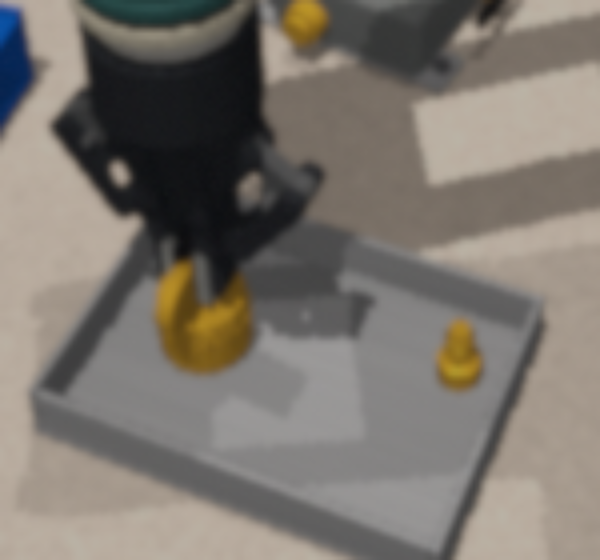

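The cap stands on the tray floor (contact +9 N). Ease off, open and rise.

move_arm:
  commands:
    - {"claw": 0,"x": 0,"y": 0,"z": -0.8,"rx": 0,"ry": 0,"rz": 0}
    - {"claw": 0,"x": 0,"y": 0,"z": -0.8,"rx": 0,"ry": 0,"rz": 0}
    - {"claw": 35,"x": 0,"y": 0,"z": -0.8,"rx": 0,"ry": 0,"rz": 0}
    - {"claw": 35,"x": 0,"y": 0,"z": -0.8,"rx": 0,"ry": 0,"rz": 0}
    - {"claw": 35,"x": 0,"y": 0,"z": -0.8,"rx": 0,"ry": 0,"rz": 0}
    - {"claw": 35,"x": 0,"y": 0,"z": -0.8,"rx": 0,"ry": 0,"rz": 0}
    - {"claw": 35,"x": 0,"y": 0,"z": -0.8,"rx": 0,"ry": 0,"rz": 0}
    - {"claw": 35,"x": 0,"y": 0,"z": -0.8,"rx": 0,"ry": 0,"rz": 0}

```text
clock: 24.85
ee_pos: [0.5382, 0.315, 0.0444]
eef_rot: [-0.0, 0.999, -0.053, -0.0]
force: [1.1, 0.0, -0.4]
opening: 0.0297
```

move_arm:
  commands:
    - {"claw": 35,"x": 0,"y": 0,"z": -8,"rx": 0,"ry": 0,"rz": 0}
    - {"claw": 35,"x": 0,"y": 0,"z": -25,"rx": 0,"ry": 0,"rz": 0}
    - {"claw": 35,"x": 0,"y": 0,"z": -45,"rx": 0,"ry": 0,"rz": 0}
    - {"claw": 35,"x": 0,"y": 0,"z": -70,"rx": 0,"ry": 0,"rz": 0}
    - {"claw": 35,"x": 0,"y": 0,"z": -100,"rx": 0,"ry": 0,"rz": 0}
    - {"claw": 35,"x": 0,"y": 0,"z": -130,"rx": 0,"ry": 0,"rz": 0}
    - {"claw": 35,"x": 0,"y": 0,"z": -150,"rx": 0,"ry": 0,"rz": 0}
    - {"claw": 35,"x": 0,"y": 0,"z": -160,"rx": 0,"ry": 0,"rz": 0}

```text
clock: 25.65
ee_pos: [0.5393, 0.3155, 0.2074]
eef_rot: [-0.001, 0.999, -0.053, 0.002]
force: [0.9, -0.5, -0.5]
opening: 0.0302
```

```bash
python3 -c "
from h import *
go(.45,.15,.205,-6)
for n in C: cv2.imwrite(f'pics/{n}11.png',vision.read_camera(n)[:,:,::-1])"
```

```text
t 25.65 pos [0.5393 0.3155 0.2074] yaw -6.06 q [0.42 0.41 1.49 0.   1.24 0.52]
F [ 0.88 -0.46 -0.46] M [-0.025 -0.045 -0.039] open 0.0302
shift mm [-71.4 174.    1.8] rot u [-0.016 -0.025 -0.007]
```

View pics/side11.png

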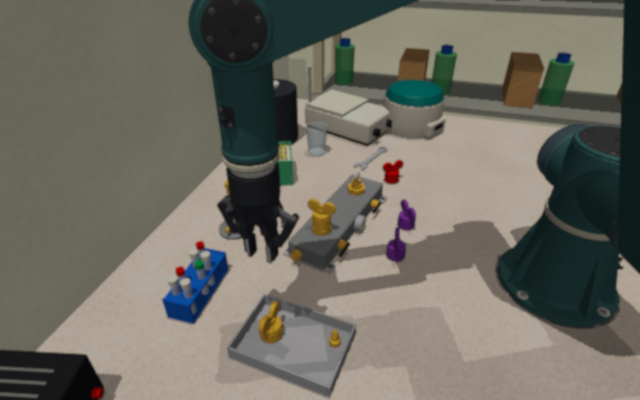

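View pics/top11.png

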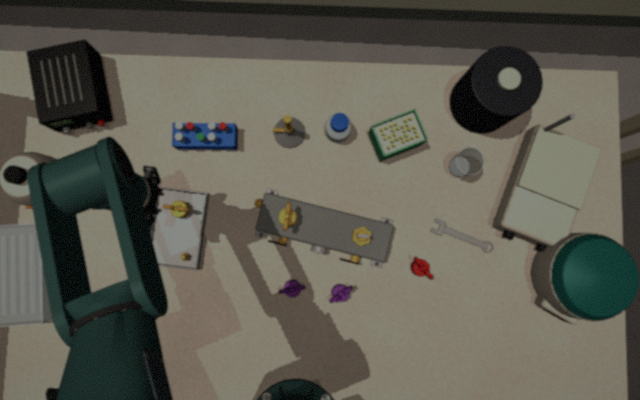

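```bash
python3 -c "
from h import *
I={n:cv2.imread(f'pics/{n}11.png')[:,:,::-1].copy() for n in C}
print(fit(I,.5217,.0342,-.06,views=('top',)), fit(I,.538,.315,1.46,z0=.004,views=('top',)))
print(ticket.finish_job())"
```

```text
(array([ 0.52171722,  0.03367698, -0.07714115]), np.float64(0.0036377570264333227)) (array([0.5381521 , 0.31449758, 1.41898439]), np.float64(0.00966196572430707))
the job is handed in; nothing more can be done
None
```

The left-hand cap, the one nearer the spanner, is off and standing upright in the empty half of the tray. The job was handed in at about 26 s.

- **Left cap (nearer the tray):** turned clockwise, its torque kept climbing to about 0.40 N·m, so it was tightening and has a right-hand thread. That stays below the 0.6 N·m crush limit. I turned it back and released it. It ends 0.04 rad clockwise of where it started by the camera fit, within the play, so I take it as still tight.
- **Right cap (nearer the spanner):** turned clockwise, its torque stayed flat at about 0.2 N·m, so this is the left-hand, fuel-gas outlet. I turned it about 2.0 rad in all. The first lift dragged lightly, up to about 8 N, and then it came free.
- **Last check:** the final pictures show the cap clear of the hose tail, one bare neck, the other cap on its outlet, and nothing else moved as far as I can see. The gripper was open and clear of everything.
- **Weak spots:** the final picture fits were poorer than the first ones, and the torque readings scatter by about 0.03 N·m. The tightness of the left cap was not tested again by feel.

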